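# Line up capacitors by height on the staging strip

## Robot

A 6-joint arm with a two-finger parallel gripper is mounted at the origin on the work surface. World frame = base frame: x ahead of the robot, y to its left, z up, the work surface at z = 0. Lengths are in mm, angles in degrees, forces in N, time in s.
With the tool pointing down it reaches from about 350 to 850 mm from the base axis. Payload 8.1 kg.
Tool frame: the origin (TCP) lies at the very end of the fingers, on their centre line; the grasp point (between the pads) lies 19 mm behind it; z points along the fingers, y is the direction in which the jaws open and shut (so a half turn about z gives the same grasp; the last joint's range is limited). The gripper opens to 85 mm and grips with 20 to 120 N. Pads are 22 mm wide; open, the fingers measure 114 mm over their backs; the gripper's body (76 mm by 85 mm) begins 54 mm behind the grasp point. The pads swing forward as they close: fully open they stand 13 mm farther back than shut.
Start: joints at [-68.549, 7.471, 85.268, -0, 87.261, -4.893], TCP at [266.281, -537.68, 231.292] pointing down, gripper open.
Joint ranges: [-169.43, 169.43], [-51.17, 129.36], [1.28, 143.12], [-76.62, 256.62], [0, 156.53], [-152.29, 152.29]. Speed limits (degrees/s): [136.94, 136.94, 159.86, 180, 180, 180].

## Interface

Orientations are given as [roll, pitch, yaw] about the fixed x, y, z axes, in that order (R = Rz(yaw) Ry(pitch) Rx(roll)).
In Python, from bench import r, eyes gives the robot as it stands. The module is installed in compiled form; this text tells all that it offers.
- The arm moves only by the tool play_rows, never from a script. Its argument "deltas" is a list of rows, each a list of 3 entries, a list of its own where there are three numbers: the shift along the tool's x, y, z in m, then the turn, a rotation vector about the tool's x, y, z in rad, then the closure, from 0 (fully open) to 1 (shut). A call has 1 to 8 rows; each row shifts and turns the pose as measured when the row begins, along the tool's axes as they then stand; what a row does not reach is not made up. A row lasts 1/8 s, in which the tool goes at most 62.5 mm and 10.7 degrees, less where a joint would pass 70% of its speed; a pose out of reach is approached as far as the arm can. A call with a gripper value outside its range is refused whole. The fingers move at their own pace and stop on an object; "force" is the grip in N (left out, the last holds). Time passes only in rows, so rows that do not move let the fingers close. It gives the time, the measured TCP pose, the force and the opening at its end, in the units of the state.
- r.sense(): the state, without advancing time (a new reading comes with each control period).
- eyes.snapshot(name): name is "side" or "top" or "wrist"; returns the picture (420x560x3 uint8, red, green, blue); there is no depth.
- eyes.get_calibration(name): a dict with "mtx" (3x3 intrinsics, pixels), "R" (3x3) and "t" (3): a world point X has camera coordinates R X + t; the wrist camera has in their place "T_tool_cam" (4x4, takes a point from camera to tool coordinates, whose origin is the TCP and whose axes are the flange's). Camera axes: x right, y down, z forward; pixel columns grow to the right and rows downward; lengths in mm; the calibration is good to about 2 mm. A picture is of the moment at which its call begins: read the wrist's pose just before it. get_calibration takes no time and is no camera call.
- r.hand_in(): hands the job in, once; it reports no verdict.
The state is a dict: "time": time; "joint_pos": joint angles; "qd": joint speeds; "joint_efforts": joint torques, N m; "tool_pos": TCP position; "tcp_rot": TCP orientation; "ft_force": force on the tool from outside, world axes, zero at the start; "wrist_torque": the same for the moment, N m; "finger_gap": finger opening in mm.
Only numpy, scipy, OpenCV 4.12 (cv2) and the standard library are available. Lean on these libraries where they do the work, as an engineer would, in place of code of your own. Each camera call takes 0.05 s, during which the arm holds its last target. There are 200 camera calls.

## Task

Line up the four capacitors on the black staging strip in order of height, ready for fitting: the shortest on the pad next to the red end stop, then each taller one on the next pad, the tallest farthest from the red stop. Stand each one upright in the middle of its pad, tip none over on the way, and let go of them all.

Things in the scene. Friction and masses are not known exactly. Their poses are not given: they have to be found in the camera images.
- cap_black: capacitor: loose upright cylinder, black sleeve with a thin white stripe, flat aluminium top with two brass screw heads; 26 mm diameter, 30 mm tall, about 25 g, standing on the bench (z = 0). Origin: centre of its underside; z up. Shortest of the four; by height: black, orange, blue, grey.
- cap_orange: capacitor: loose upright cylinder, orange sleeve with a thin white stripe, flat aluminium top with two brass screw heads; 34 mm diameter, 45 mm tall, about 60 g, standing on the bench (z = 0). Origin: centre of its underside; z up. The four stand at least 120 mm apart, centre to centre.
- cap_blue: capacitor: loose upright cylinder, blue sleeve with a thin white stripe, flat aluminium top with two brass screw heads; 42 mm diameter, 60 mm tall, about 115 g, standing on the bench (z = 0). Origin: centre of its underside; z up. Left and right (y) of each capacitor low loose parts (up to 37 mm across, 23 mm tall) may stand, as near as 10 mm.
- cap_grey: capacitor: loose upright cylinder, grey sleeve with a thin white stripe, flat aluminium top with two brass screw heads; 50 mm diameter, 76 mm tall, about 200 g, standing on the bench (z = 0). Origin: centre of its underside; z up. Tallest of the four. Towards and away from the robot (x), 30 mm or more of bench is free beside each capacitor.
- pad_white: white disc, 66 mm diameter, 3 mm thick, one of four fixed in a row on the black staging strip; which lies where in the row changes. Origin: centre of its underside, 4 mm above the bench; its flat top is 7 mm above the bench. x across the strip (away from the robot), y along it. The strip is 90 mm wide, 440 mm long, 4 mm thick.
- pad_yellow: yellow disc, 66 mm diameter, 3 mm thick, one of four fixed in a row on the black staging strip; which lies where in the row changes. Origin: centre of its underside, 4 mm above the bench; its flat top is 7 mm above the bench. x across the strip (away from the robot), y along it. Pad centres are 76 to 92 mm apart.
- pad_cyan: cyan disc, 66 mm diameter, 3 mm thick, one of four fixed in a row on the black staging strip; which lies where in the row changes. Origin: centre of its underside, 4 mm above the bench; its flat top is 7 mm above the bench. x across the strip (away from the robot), y along it. The colours only tell the pads apart.
- pad_pink: pink disc, 66 mm diameter, 3 mm thick, one of four fixed in a row on the black staging strip; which lies where in the row changes. Origin: centre of its underside, 4 mm above the bench; its flat top is 7 mm above the bench. x across the strip (away from the robot), y along it. The colours only tell the pads apart.
- stop_red: red end stop: fixed block 80 x 22 x 24 mm (x across the strip, y along it, z) at one end of the strip; a like grey block is at the other end, and they change ends between starts. Origin: centre of its underside, 4 mm above the bench. The pads' centres are about 74, 158, 242 and 326 mm from it.
Not all that is in view belongs to the job. What is shaped like the cap_orange but pink is not meant.

How it is judged (in metres and radians):
At the end, for the whole second after the job is handed in: Each capacitor stands upright (within 0.1 rad) on the top of its own pad, its centre within 12 mm of the pad's centre, in the order black, orange, blue, grey counted from the pad nearest the red end stop, all at rest and released (((horizontal distance between cap_black and pad_white below 0.012 m and z of cap_black in the frame of pad_white between 0.001 and 0.006 m and horizontal distance between pad_white and stop_red between 0.032 and 0.116 m) or (horizontal distance between cap_black and pad_yellow below 0.012 m and z of cap_black in the frame of pad_yellow between 0.001 and 0.006 m and horizontal distance between pad_yellow and stop_red between 0.032 and 0.116 m) or (horizontal distance between cap_black and pad_cyan below 0.012 m and z of cap_black in the frame of pad_cyan between 0.001 and 0.006 m and horizontal distance between pad_cyan and stop_red between 0.032 and 0.116 m) or (horizontal distance between cap_black and pad_pink below 0.012 m and z of cap_black in the frame of pad_pink between 0.001 and 0.006 m and horizontal distance between pad_pink and stop_red between 0.032 and 0.116 m)) and angle between each of cap_black, cap_orange, cap_blue, cap_grey's own z axis and vertical below 0.1 rad and linear speed of each of cap_black, cap_orange, cap_blue, cap_grey below 0.02 m/s and angular speed of each of cap_black, cap_orange, cap_blue, cap_grey below 0.2 rad/s and ((horizontal distance between cap_orange and pad_white below 0.012 m and z of cap_orange in the frame of pad_white between 0.001 and 0.006 m and horizontal distance between pad_white and stop_red between 0.116 and 0.2 m) or (horizontal distance between cap_orange and pad_yellow below 0.012 m and z of cap_orange in the frame of pad_yellow between 0.001 and 0.006 m and horizontal distance between pad_yellow and stop_red between 0.116 and 0.2 m) or (horizontal distance between cap_orange and pad_cyan below 0.012 m and z of cap_orange in the frame of pad_cyan between 0.001 and 0.006 m and horizontal distance between pad_cyan and stop_red between 0.116 and 0.2 m) or (horizontal distance between cap_orange and pad_pink below 0.012 m and z of cap_orange in the frame of pad_pink between 0.001 and 0.006 m and horizontal distance between pad_pink and stop_red between 0.116 and 0.2 m)) and ((horizontal distance between cap_blue and pad_white below 0.012 m and z of cap_blue in the frame of pad_white between 0.001 and 0.006 m and horizontal distance between pad_white and stop_red between 0.2 and 0.284 m) or (horizontal distance between cap_blue and pad_yellow below 0.012 m and z of cap_blue in the frame of pad_yellow between 0.001 and 0.006 m and horizontal distance between pad_yellow and stop_red between 0.2 and 0.284 m) or (horizontal distance between cap_blue and pad_cyan below 0.012 m and z of cap_blue in the frame of pad_cyan between 0.001 and 0.006 m and horizontal distance between pad_cyan and stop_red between 0.2 and 0.284 m) or (horizontal distance between cap_blue and pad_pink below 0.012 m and z of cap_blue in the frame of pad_pink between 0.001 and 0.006 m and horizontal distance between pad_pink and stop_red between 0.2 and 0.284 m)) and ((horizontal distance between cap_grey and pad_white below 0.012 m and z of cap_grey in the frame of pad_white between 0.001 and 0.006 m and horizontal distance between pad_white and stop_red between 0.284 and 0.368 m) or (horizontal distance between cap_grey and pad_yellow below 0.012 m and z of cap_grey in the frame of pad_yellow between 0.001 and 0.006 m and horizontal distance between pad_yellow and stop_red between 0.284 and 0.368 m) or (horizontal distance between cap_grey and pad_cyan below 0.012 m and z of cap_grey in the frame of pad_cyan between 0.001 and 0.006 m and horizontal distance between pad_cyan and stop_red between 0.284 and 0.368 m) or (horizontal distance between cap_grey and pad_pink below 0.012 m and z of cap_grey in the frame of pad_pink between 0.001 and 0.006 m and horizontal distance between pad_pink and stop_red between 0.284 and 0.368 m))); the robot touches nothing.
It fails at once if a capacitor is tipped over (more than 1 rad from upright) (angle between any of cap_black, cap_orange, cap_blue, cap_grey's own z axis and vertical above 1 rad).
It also fails if it takes over 96 s, if anything falls off the work surface, if the arm or the gripper's body presses on something with over 40 N, if the wrist force passes 120 N, or if a joint passes its speed limit or range.

## Working session

There is one attempt and no reset: what is moved stays moved. The work goes in short steps, Python scripts to look and compute and a tool call to move; the robot and the scene stay as the last step left them, time stands still between calls to the robot, and variables do not carry over. Pictures are saved under pics/ and viewed, about 12 in all and at most 16, crops included, and the job is handed in when it is done.

Besides the shell and the picture viewer there is one more tool, called as name(argument=value, ...) on one line, values as JSON. play_rows: Moves the arm, as the interface text tells. Its arguments: {"type":"object","properties":{"deltas":{"type":"array"},"force":{"type":"number"}},"required":["deltas"]}

```bash
mkdir -p pics
python3 - <<'E'
from bench import r,eyes
import cv2,numpy as np
for n in ["top","side"]:
    im=eyes.snapshot(n); cv2.imwrite(f"pics/{n}0.png",im[:,:,::-1])
    c=eyes.get_calibration(n); print(n,{k:np.round(v,3).tolist() for k,v in c.items()})
print({k:np.round(v,3).tolist() for k,v in eyes.get_calibration("wrist").items()})
print(r.sense())
E
```

```text
top {'mtx': [[473.422, 0.0, 279.475], [0.0, 473.422, 216.456], [0.0, 0.0, 1.0]], 'R': [[0.026, -1.0, 0.013], [-0.998, -0.027, -0.061], [0.062, -0.011, -0.998]], 't': [-20.166, 521.913, 1009.319]}
side {'mtx': [[395.239, 0.0, 285.928], [0.0, 395.239, 204.53], [0.0, 0.0, 1.0]], 'R': [[-0.895, -0.447, -0.014], [-0.231, 0.488, -0.842], [0.383, -0.75, -0.54]], 't': [483.18, 149.996, 549.329]}
{'mtx': [[327.972, 0.0, 284.131], [0.0, 327.972, 207.562], [0.0, 0.0, 1.0]], 'T_tool_cam': [[-0.001, -0.964, -0.267, 66.169], [1.0, -0.0, -0.001, 0.414], [0.001, -0.267, 0.964, -143.151], [0.0, 0.0, 0.0, 1.0]]}
{'time': 0.1, 'joint_pos': array([-6.85479853e+01,  7.51198198e+00,  8.53238299e+01,  2.28855586e-03,
        8.72614986e+01, -4.89400760e+00]), 'qd': array([ 0.00297013, -0.17121835, -0.09023517, -0.13160023, -0.03968119,
       -0.05081558]), 'joint_efforts': array([ 2.98145780e-03, -5.70949388e+01, -5.01942337e+01, -4.91044739e-05,
        8.21196969e-03,  1.01693178e-05]), 'tool_pos': array([ 266.11554791, -537.19954141,  230.3292376 ]), 'tcp_rot': array([-1.79903239e+02, -1.05792341e-02,  2.63459021e+01]), 'ft_force': array([ 0.50290684, -0.53175308,  0.48438253]), 'wrist_torque': array([-0.01519845, -0.00557232, -0.03791123]), 'finger_gap': 85.31247539654468}
```

View pics/top0.png

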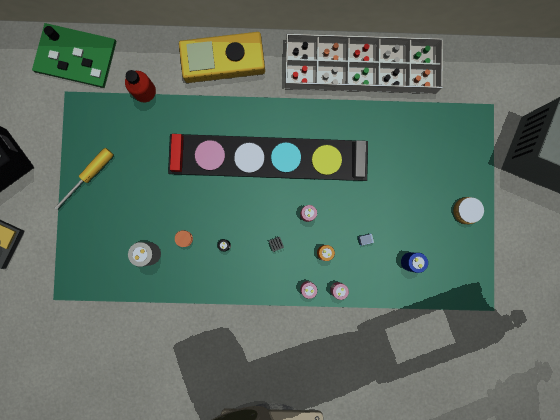

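View pics/side0.png

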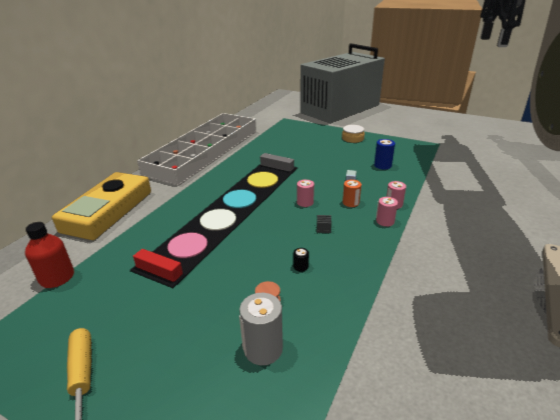

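```bash
cat > h.py <<'E'
from bench import r,eyes
import cv2,numpy as np
def ray(n,u,v,z):
    c=eyes.get_calibration(n); R=np.array(c["R"]);t=np.array(c["t"])
    if0=-R.T@t; d=R.T@np.linalg.solve(np.array(c["mtx"]),[u,v,1.])
    return if0+d*(z-if0[2])/d[2]
def wray(u,v,z,s):
    from scipy.spatial.transform import Rotation as Ro
    c=eyes.get_calibration("wrist"); T=np.array(c["T_tool_cam"])
    Rw=Ro.from_euler("xyz",s["tcp_rot"],degrees=True).as_matrix()
    o=Rw@T[:3,3]+s["tool_pos"]; d=Rw@T[:3,:3]@np.linalg.solve(np.array(c["mtx"]),[u,v,1.])
    return o+d*(z-o[2])/d[2]
E
python3 - <<'E'
from h import *
im=cv2.imread("pics/top0.png"); hsv=cv2.cvtColor(im,cv2.COLOR_BGR2HSV)
def blob(seed,lo,hi,rad):
    m=cv2.inRange(hsv,np.array(lo),np.array(hi)); k=np.zeros_like(m); cv2.circle(k,seed,rad,255,-1); m&=k
    n,l,st,ce=cv2.connectedComponentsWithStats(m); i=1+np.argmax(st[1:,4]); return ce[i],st[i]
P={}
for n,seed,lo,hi,z in [("pink",(210,155),(130,40,90),(179,255,255),7),("white",(249,157),(0,0,130),(179,60,255),7),("cyan",(286,157),(80,80,90),(100,255,255),7),("yellow",(327,159),(20,80,90),(35,255,255),7)]:
    c,s=blob(seed,lo,hi,22); P[n]=ray("top",*c,z); print(n,c.round(1),s,P[n].round(1))
c,s=blob((176,152),(0,120,50),(8,255,255),25); print("red",c,s,ray("top",*c,28).round(1))
a,b=P["pink"],P["yellow"]; print("spacing",[np.linalg.norm(P[i]-P[j]).round(1) for i,j in [("pink","white"),("white","cyan"),("cyan","yellow")]])
# tops: bright aluminium + brass, seed by eye
for n,seed,z,rad in [("black",(224,245),30,6),("orange",(327,254),45,9),("blue",(418,263),60,10),("grey",(140,254),76,15)]:
    print(n,seed,ray("top",*seed,z).round(1))
cr=[cv2.resize(im[y-25:y+25,x-25:x+25],(380,280) if 0 else (290,290),interpolation=cv2.INTER_CUBIC) for x,y in [(224,245),(327,254),(416,262),(141,254)]]
cv2.imwrite("pics/crop0.png",np.vstack([np.hstack(cr[:2]),np.hstack(cr[2:])]))
E
```

```text
pink [209.4 154.7] [195 140  30  30 712] [654.6 151.5   7. ]
white [248.8 157. ] [235 143  29  29 687] [652.   64.6   7. ]
cyan [285.6 156.7] [271 142  30  30 713] [655.  -16.3   7. ]
yellow [326.5 159.3] [312 145  30  30 709] [ 651.9 -106.6    7. ]
red [176.06919643 152.30133929] [170 134  13  38 448] [653.8 220.2  28. ]
spacing [np.float64(86.9), np.float64(80.9), np.float64(90.4)]
black (224, 245) [457.4 110.3  30. ]
orange (327, 254) [ 444.3 -107.6   45. ]
blue (418, 263) [ 430.9 -294.7   60. ]
grey (140, 254) [434.9 274.4  76. ]
```

View pics/crop0.png

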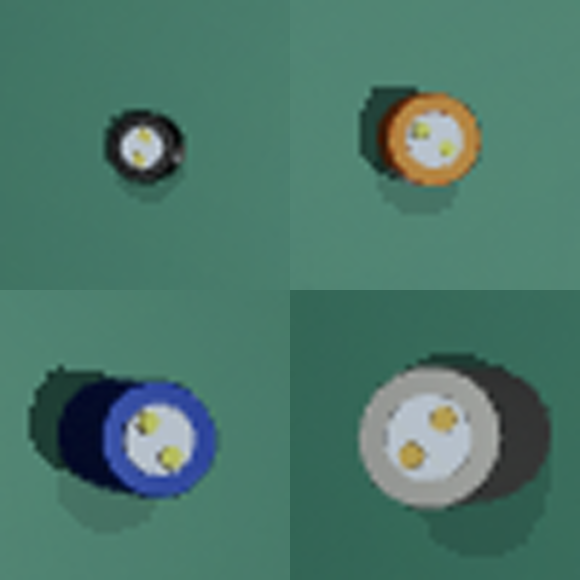

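play_rows(deltas=[[[0.043,-0.023,0],[0,0,-0.185],0],[[0.046,-0.015,0],[0,0,-0.185],0],[[0.048,-0.006,0],[0,0,-0.185],0],[[0.049,0.0025,0],[0,0,-0.185],0],[[0.047,0.012,0],[0,0,-0.185],0],[[0.045,0.02,0],[0,0,-0.185],0],[[0,0,0],[0,0,0],0],[[0,0,0],[0,0,0],0]])

```text
time: 1.1
tool_pos: [434.6, -288.2, 226.5]
tcp_rot: [-179.7, -0.4, 91.2]
ft_force: [0.6, -0.4, 0.1]
finger_gap: 85.6
```

```bash
cat >> h.py <<'E'
def wshot(name):
    s=r.sense(); im=eyes.snapshot("wrist"); cv2.imwrite(f"pics/{name}.png",im[:,:,::-1]); return s,im[:,:,::-1].copy()
E
python3 - <<'E'
from h import *
import pickle
for n,u,v,z in [("black",223,244.9,30),("orange",326.2,252.5,45),("blue",418.1,262.2,60),("grey",139.5,253.9,76)]: print(n,ray("top",u,v,z).round(1))
s,im=wshot("w1"); pickle.dump(s,open("s1.pkl","wb"))
print(s["tool_pos"],s["tcp_rot"])
E
```

```text
black [457.6 112.4  30. ]
orange [ 447.4 -105.8   45. ]
blue [ 432.6 -294.9   60. ]
grey [435.  275.4  76. ]
[ 434.57593733 -288.1786193   226.46505957] [-179.74376085   -0.38068103   91.15711867]
```

View pics/w1.png

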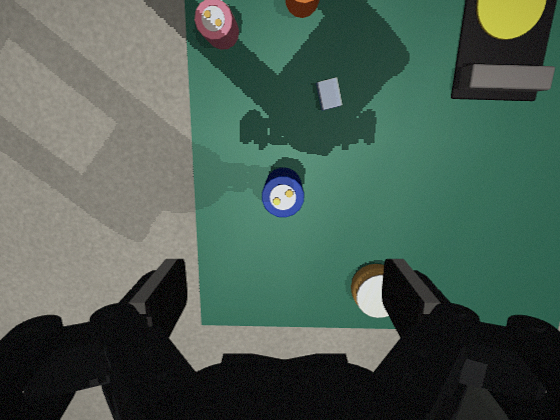

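```bash
cat >> h.py <<'E'
def topc(im,lo,hi,seed,rad):
    "fit circle to the largest masked blob near seed (holes included)"
    hsv=cv2.cvtColor(im,cv2.COLOR_BGR2HSV); m=cv2.inRange(hsv,np.array(lo),np.array(hi))
    k=np.zeros_like(m); cv2.circle(k,seed,rad,255,-1); m&=k
    cs,_=cv2.findContours(m,cv2.RETR_EXTERNAL,cv2.CHAIN_APPROX_NONE); c=max(cs,key=cv2.contourArea)
    return cv2.minEnclosingCircle(c)
E
python3 - <<'E'
from h import *; import pickle
s=pickle.load(open("s1.pkl","rb")); im=cv2.imread("pics/w1.png")
c,rr=topc(im,(105,80,110),(130,255,255),(283,196),30); print(c,rr,wray(*c,60,s).round(1), (wray(c[0]+rr,c[1],60,s)-wray(c[0]-rr,c[1],60,s)).round(1))
E
```

```text
(282.5, 196.5) 20.988191604614258 [ 431.  -294.9   60. ] [40.7  0.8  0. ]
```

play_rows(deltas=[[[-0.007,-0.003,0.03],[0,0,0.02],0],[[0,0,0.05],[0,0,0],0.1],[[0,0,0.05],[0,0,0],0.1],[[0,0,0.04],[0,0,0],0.1],[[0,0,0.02],[0,0,0],0.1],[[0,0,0],[0,0,0],0.1]], force=30)

```text
time: 1.9
tool_pos: [426.7, -302.2, 31.6]
tcp_rot: [-179.8, -0.3, 88.9]
ft_force: [0.5, 0.0, 0.9]
finger_gap: 76.7
```

play_rows(deltas=[[[0.007,0.005,0],[0,0,0],0.1],[[0,0,0],[0,0,0],0.1],[[0,0,0],[0,0,0],0.1]])

```text
time: 2.28
tool_pos: [433.5, -297.4, 35.0]
tcp_rot: [180.0, -0.1, 88.7]
ft_force: [-0.5, 0.3, 0.7]
finger_gap: 77.2
```

play_rows(deltas=[[[0.0025,-0.001,0.005],[0,0,-0.015],0.1],[[0,0,0],[0,0,0],0.1],[[0,0,0],[0,0,0],0.1]])

```text
time: 2.65
tool_pos: [433.3, -295.1, 30.9]
tcp_rot: [179.9, 0.0, 89.7]
ft_force: [-0.6, -0.4, -0.1]
finger_gap: 77.0
```

Run:
```python
from h import *
for i in range(3):
    s=r.sense(); print(s["tool_pos"].round(2),s["tcp_rot"].round(2),s["qd"].round(2))
    if i<2: eyes.snapshot("top")
```

```text
[ 433.29 -295.14   30.91] [1.799e+02 1.000e-02 8.968e+01] [ 0.02  0.02  0.36 -0.    0.03 -0.06]
[ 433.19 -295.08   30.83] [179.91  -0.    89.68] [-0.06  0.11 -0.03 -0.03  0.09 -0.04]
[ 433.14 -295.09   30.77] [ 1.7992e+02 -1.0000e-02  8.9680e+01] [-0.07  0.03 -0.07 -0.02 -0.   -0.02]
```

play_rows(deltas=[[[0,0,0],[0,0,0],1],[[0,0,0],[0,0,0],1],[[0,0,0],[0,0,0],1],[[0,0,0],[0,0,0],1],[[0,0,0],[0,0,0],1],[[0,0,0],[0,0,0],1]], force=40)

```text
time: 3.5
tool_pos: [433.3, -295.3, 31.0]
tcp_rot: [179.9, 0.0, 89.7]
ft_force: [0.6, -0.7, 0.1]
finger_gap: 41.1
```

play_rows(deltas=[[[0,0,-0.025],[0,0,0],1],[[0,0,-0.03],[0,0,0],1],[[0.02,0.016,-0.01],[0,0,0],1],[[0.045,0.035,0],[0,0,0],1],[[0.05,0.04,0],[0,0,0],1],[[0.05,0.04,0],[0,0,0],1],[[0.05,0.04,0],[0,0,0],1],[[0.035,0.03,0],[0,0,0],1]])

```text
time: 4.5
tool_pos: [634.6, -47.0, 96.1]
tcp_rot: [-179.9, -0.0, 89.2]
ft_force: [0.4, -0.7, -0.8]
finger_gap: 41.2
```

play_rows(deltas=[[[0.015,0.012,0],[0,0,0],1],[[0.0,0.0,0],[0,0,0],1],[[0,0,0],[0,0,0],1]])

```text
time: 4.88
tool_pos: [647.4, -28.5, 94.2]
tcp_rot: [-179.8, -0.1, 89.5]
ft_force: [0.4, -0.7, -0.2]
finger_gap: 41.2
```

play_rows(deltas=[[[0.011,0.007,0.015],[0,0,0],1],[[0,0,0.025],[0,0,0],1],[[0,0,0.0],[0,0,0],1],[[0,0,0.0],[0,0,0],1]])

```text
time: 5.38
tool_pos: [653.5, -19.0, 51.7]
tcp_rot: [-179.7, -0.1, 89.3]
ft_force: [0.1, -0.0, -1.0]
finger_gap: 40.9
```

play_rows(deltas=[[[0.002,0.001,0.007],[0,0,0],1],[[0,0,0.004],[0,0,0],1],[[0,0,0.0],[0,0,0],1],[[0,0,0.0],[0,0,0],1]])

```text
time: 5.88
tool_pos: [655.8, -17.2, 42.0]
tcp_rot: [-179.9, -0.1, 89.2]
ft_force: [0.0, -0.4, -1.4]
finger_gap: 40.6
```

play_rows(deltas=[[[0,0,0.0035],[0,0,0],1],[[0,0,0.0],[0,0,0],1],[[0,0,0.0],[0,0,0],1]])

```text
time: 6.25
tool_pos: [656.0, -17.2, 38.7]
tcp_rot: [-179.9, -0.1, 89.2]
ft_force: [0.2, 0.1, -1.1]
finger_gap: 40.7
```

Height within a millimetre of contact; release slowly, then check.

play_rows(deltas=[[[0,0,0.0005],[0,0,0],0.45],[[0,0,0.0],[0,0,0],0.4],[[0,0,0],[0,0,0],0.3],[[0,0,0],[0,0,0],0.2],[[0,0,0],[0,0,0],0.1],[[0,0,0],[0,0,0],0.1]])

```text
time: 7.0
tool_pos: [656.6, -17.3, 39.0]
tcp_rot: [180.0, -0.1, 89.2]
ft_force: [0.5, -0.4, 0.1]
finger_gap: 76.7
```

Run:
```python
from h import *
im=eyes.snapshot("side"); cv2.imwrite("pics/side1.png",cv2.resize(im[100:320,100:400,::-1],None,fx=2,fy=2)); print(r.sense()["finger_gap"],r.sense()["tool_pos"])
```

```text
76.68341770203445 [656.65658377 -17.28358804  38.97502073]
```

View pics/side1.png

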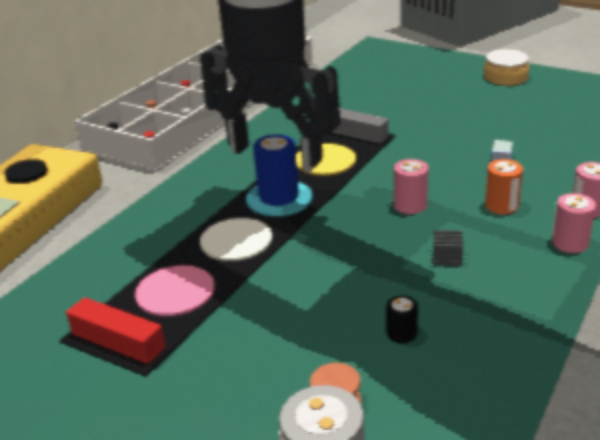

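play_rows(deltas=[[[0,0,-0.03],[0,0,0],0.1],[[0,0,-0.04],[0,0,0],0.2],[[-0.01,-0.02,-0.01],[0,0,0],0.2],[[-0.018,-0.042,0],[0,0,0],0.2],[[-0.02,-0.05,0],[0,0,0],0.2],[[-0.02,-0.05,0],[0,0,0],0.2],[[-0.015,-0.037,0],[0,0,0],0.2],[[0,0,0],[0,0,0],0.2]])

```text
time: 8.05
tool_pos: [451.3, -99.7, 121.1]
tcp_rot: [179.9, 0.0, 89.3]
ft_force: [0.6, 0.5, 0.2]
finger_gap: 68.1
```

play_rows(deltas=[[[0,0,0],[0,0,0],0.2],[[0,0,0],[0,0,0],0.2]])

```text
time: 8.3
tool_pos: [452.7, -99.7, 122.0]
tcp_rot: [179.7, 0.0, 89.3]
ft_force: [0.3, -0.3, 0.2]
finger_gap: 68.6
```

Run:
```python
from h import *
import pickle
s,im=wshot("w2"); pickle.dump(s,open("s2.pkl","wb"))
print(s["tool_pos"].round(1),s["tcp_rot"].round(1))
```

```text
[452.7 -99.7 122. ] [179.7   0.   89.3]
```

View pics/w2.png

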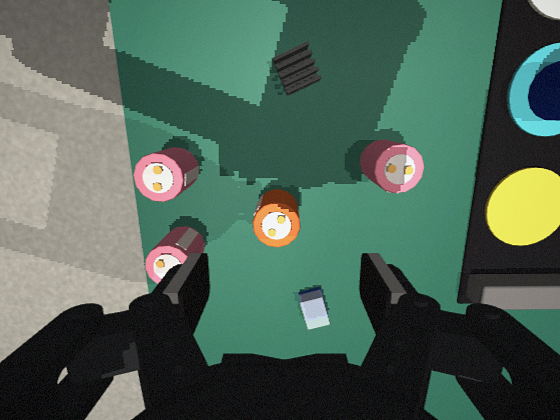

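Run:
```python
from h import *; import pickle
s=pickle.load(open("s2.pkl","rb"))
for n,u,v,z in [("orange",276.5,225.5,45),("pinkL",164,265,45),("pinkL2",157,176,45),("pinkR",400,168,45),("yellow",525,206,7),("sil",315,315,15)]: print(n,wray(u,v,z,s).round(1))
```

```text
orange [ 446.3 -107.1   45. ]
pinkL [ 363.6 -136.3   45. ]
pinkL2 [366.1 -70.6  45. ]
pinkR [530.4 -67.4  45. ]
yellow [ 648.9 -106.     7. ]
sil [ 477.5 -199.7   15. ]
```

play_rows(deltas=[[[-0.006,-0.005,0.02],[0,0,-0.01],0.2],[[0,0,0.04],[0,0,0],0.2],[[0,0,0.03],[0,0,0],0.2],[[0,0,0.0],[0,0,0],0.2],[[0,0,0],[0,0,0],0.2]])

```text
time: 8.98
tool_pos: [452.9, -105.1, 31.9]
tcp_rot: [179.5, 0.1, 90.1]
ft_force: [-0.1, 0.3, 0.1]
finger_gap: 68.0
```

play_rows(deltas=[[[-0.001,-0.005,0.012],[0.009,0,0],0.2],[[0,0,0],[0,0,0],0.2],[[0,0,0.0],[0,0,0],0.2]])

```text
time: 9.35
tool_pos: [449.9, -106.8, 21.9]
tcp_rot: [179.8, 0.2, 90.1]
ft_force: [-0.1, -0.7, 0.5]
finger_gap: 68.5
```

play_rows(deltas=[[[0,-0.002,0.004],[0.003,0,0],0.2],[[0,0,0],[0,0,0],0.2],[[0,0,0.0],[0,0,0],1],[[0,0,0.0],[0,0,0],1],[[0,0,0.0],[0,0,0],1],[[0,0,0.0],[0,0,0],1],[[0,0,0.0],[0,0,0],1],[[0,0,0.0],[0,0,0],1]])

```text
time: 10.35
tool_pos: [448.5, -107.1, 18.6]
tcp_rot: [179.9, 0.2, 90.1]
ft_force: [0.2, 0.2, 0.6]
finger_gap: 32.9
```

play_rows(deltas=[[[0,0,-0.03],[0,0,0],1],[[0,0,-0.04],[0,0,0],1],[[0.015,0.018,-0.012],[0,0,0],1],[[0.035,0.042,0],[0,0,0],1],[[0.04,0.048,0],[0,0,0],1],[[0.04,0.048,0],[0,0,0],1],[[0.03,0.035,0],[0,0,0],1],[[0.007,0.008,0],[0,0,0],1]])

```text
time: 11.35
tool_pos: [650.7, 64.1, 100.9]
tcp_rot: [-180.0, 0.2, 89.9]
ft_force: [-0.8, -0.9, -1.3]
finger_gap: 32.9
```

play_rows(deltas=[[[0,0,0],[0,0,0],1],[[0,0,0],[0,0,0],1]])

```text
time: 11.6
tool_pos: [649.5, 63.5, 99.8]
tcp_rot: [-179.9, 0.2, 90.0]
ft_force: [0.1, -0.4, -1.5]
finger_gap: 32.9
```

play_rows(deltas=[[[0.001,0.0025,0.025],[0,0,0],1],[[0,0,0.03],[0,0,0],1],[[0,0,0.01],[0,0,0],1],[[0,0,0],[0,0,0],1],[[0,0,0],[0,0,0],1]])

```text
time: 12.22
tool_pos: [650.7, 59.5, 36.8]
tcp_rot: [-180.0, 0.3, 89.7]
ft_force: [0.3, -0.6, 0.0]
finger_gap: 32.9
```

play_rows(deltas=[[[0.005,0.001,0.005],[0,0,0],1],[[0,0,0.003],[0,0,0],1],[[0,0,0],[0,0,0],1],[[0,0,0],[0,0,0],1]])

```text
time: 12.72
tool_pos: [653.6, 65.1, 31.0]
tcp_rot: [179.8, 0.3, 89.7]
ft_force: [-0.1, -0.6, -0.7]
finger_gap: 33.0
```

play_rows(deltas=[[[0,-0.001,0.004],[0,0,0],1],[[0,0,0],[0,0,0],1],[[0,0,0],[0,0,0],1]])

```text
time: 13.1
tool_pos: [652.5, 65.0, 26.7]
tcp_rot: [179.8, 0.3, 89.7]
ft_force: [-0.4, -0.0, -1.0]
finger_gap: 32.9
```

play_rows(deltas=[[[0,0,0.001],[0,0,0],1],[[0,0,0],[0,0,0],0.5],[[0,0,0],[0,0,0],0.4],[[0,0,0],[0,0,0],0.3],[[0,0,0],[0,0,0],0.2],[[0,0,0],[0,0,0],0.2],[[0,0,-0.03],[0,0,0],0.2],[[0,0,-0.045],[0,0,0],0.2]])

```text
time: 14.1
tool_pos: [648.6, 65.2, 97.0]
tcp_rot: [-179.7, 0.3, 89.7]
ft_force: [0.3, -0.4, 0.7]
finger_gap: 68.7
```

play_rows(deltas=[[[0.003,-0.015,0],[0,0,0],0.3],[[0.01,-0.04,0],[0,0,0],0.3],[[0.012,-0.05,0],[0,0,0],0.3],[[0.012,-0.045,0],[0,0,0],0.3],[[0.008,-0.03,0],[0,0,0],0.3],[[0,-0.005,0],[0,0,0],0.3],[[0,0,0],[0,0,0],0.3],[[0,0,0],[0,0,0],0.3]])

```text
time: 15.1
tool_pos: [465.1, 112.0, 103.2]
tcp_rot: [179.5, 0.2, 89.6]
ft_force: [0.2, 0.2, 0.4]
finger_gap: 59.5
```

Run:
```python
from h import *
import pickle
s,im=wshot("w3"); pickle.dump(s,open("s3.pkl","wb"))
print(s["tool_pos"].round(1),s["tcp_rot"].round(1))
```

```text
[465.1 112.  103.2] [179.5   0.2  89.6]
```

View pics/w3.png

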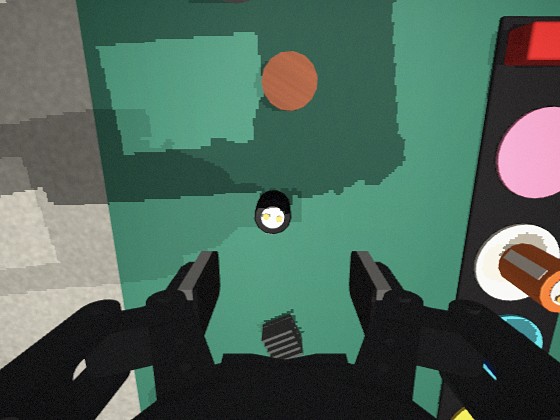

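Run:
```python
from h import *; import pickle
s=pickle.load(open("s3.pkl","rb"))
for n,u,v,z in [("black",272.5,216.5,30),("pink",544,152.5,7)]: print(n,wray(u,v,z,s).round(1))
```

```text
black [456.5 112.2  30. ]
pink [654.2 151.9   7. ]
```

play_rows(deltas=[[[0,-0.006,0.02],[0.008,0,0],0.3],[[0,0,0.035],[0,0,0],0.3],[[0,0,0.025],[0,0,0],0.3],[[0,0,0.0],[0,0,0],0.3],[[0,0,0],[0,0,0],0.3]])

```text
time: 15.78
tool_pos: [458.6, 110.6, 17.1]
tcp_rot: [-179.8, 0.3, 89.5]
ft_force: [0.3, -0.6, 0.4]
finger_gap: 59.7
```

play_rows(deltas=[[[0.002,-0.001,0.008],[0,0,0],0.3],[[0,0,0],[0,0,0],0.3],[[0,0,0],[0,0,0],0.3]])

```text
time: 16.15
tool_pos: [459.2, 113.0, 10.5]
tcp_rot: [180.0, 0.2, 89.5]
ft_force: [-0.1, 0.5, 0.6]
finger_gap: 59.9
```

play_rows(deltas=[[[-0.0005,-0.0015,0.004],[0,0,0],0.3],[[0,0,0],[0,0,0],0.3],[[0,0,0.0],[0,0,0],1],[[0,0,0.0],[0,0,0],1],[[0,0,0.0],[0,0,0],1],[[0,0,0.0],[0,0,0],1],[[0,0,0.0],[0,0,0],1],[[0,0,0.0],[0,0,0],1]], force=30)

```text
time: 17.15
tool_pos: [458.4, 112.5, 7.2]
tcp_rot: [179.9, 0.2, 89.5]
ft_force: [-0.7, 0.3, 1.3]
finger_gap: 24.9
```

play_rows(deltas=[[[0,0,-0.03],[0,0,0],1],[[0,0,-0.04],[0,0,0],1],[[0.004,0.02,-0.01],[0,0,0],1],[[0.008,0.042,0],[0,0,0],1],[[0.01,0.048,0],[0,0,0],1],[[0.01,0.045,0],[0,0,0],1],[[0.006,0.028,0],[0,0,0],1],[[0.001,0.005,0],[0,0,0],1]])

```text
time: 18.15
tool_pos: [650.8, 151.2, 88.1]
tcp_rot: [180.0, 0.2, 89.5]
ft_force: [-0.4, 0.6, -0.0]
finger_gap: 24.9
```

play_rows(deltas=[[[0,0,0],[0,0,0],1],[[0,0,0],[0,0,0],1]])

```text
time: 18.4
tool_pos: [649.1, 150.9, 87.3]
tcp_rot: [-179.9, 0.3, 89.5]
ft_force: [0.2, 0.6, -0.7]
finger_gap: 24.7
```

play_rows(deltas=[[[0.002,0.005,0.025],[0,0,0],1],[[0,0,0.025],[0,0,0],1],[[0,0,0.01],[0,0,0],1],[[0,0,0],[0,0,0],1],[[0,0,0],[0,0,0],1]])

```text
time: 19.02
tool_pos: [652.4, 152.4, 28.9]
tcp_rot: [180.0, 0.2, 89.5]
ft_force: [2.0, -0.1, 0.1]
finger_gap: 25.1
```

play_rows(deltas=[[[-0.001,0.001,0.005],[0,0,0],1],[[0,0,0.003],[0,0,0],1],[[0,0,0.002],[0,0,0],1],[[0,0,0],[0,0,0],1],[[0,0,0],[0,0,0],1]])

```text
time: 19.65
tool_pos: [655.0, 151.4, 20.7]
tcp_rot: [179.8, 0.2, 89.5]
ft_force: [0.3, 0.2, -0.9]
finger_gap: 24.9
```

play_rows(deltas=[[[0,-0.001,0.005],[0,0,0],1],[[0,0,0],[0,0,0],1],[[0,0,0],[0,0,0],1]])

```text
time: 20.02
tool_pos: [653.9, 151.5, 15.2]
tcp_rot: [179.8, 0.2, 89.5]
ft_force: [-0.2, 0.2, 0.5]
finger_gap: 24.8
```

play_rows(deltas=[[[0,0,0.001],[0,0,0],1],[[0,0,0],[0,0,0],0.6],[[0,0,0],[0,0,0],0.5],[[0,0,0],[0,0,0],0.4],[[0,0,0],[0,0,0],0.3],[[0,0,0],[0,0,0],0.3],[[0,0,-0.03],[0,0,0],0.3],[[0,0,-0.045],[0,0,0],0.1]])

```text
time: 21.02
tool_pos: [650.0, 151.1, 85.4]
tcp_rot: [-179.7, 0.3, 89.5]
ft_force: [0.9, -0.8, 1.2]
finger_gap: 75.6
```

play_rows(deltas=[[[0.01,-0.02,-0.04],[0,0,0],0.1],[[0.025,-0.045,-0.03],[0,0,0],0.1],[[0.028,-0.05,0],[0,0,0],0.1],[[0.028,-0.05,0],[0,0,0],0.1],[[0.02,-0.035,0],[0,0,0],0.1],[[0.006,-0.01,0],[0,0,0],0.1],[[0,0,0],[0,0,0],0.1],[[0,0,0],[0,0,0],0.1]])

```text
time: 22.02
tool_pos: [441.0, 273.5, 164.6]
tcp_rot: [179.5, 0.0, 89.4]
ft_force: [0.3, 0.5, 0.3]
finger_gap: 77.1
```

Run:
```python
from h import *
import pickle
s,im=wshot("w4"); pickle.dump(s,open("s4.pkl","wb"))
print(s["tool_pos"].round(1),s["tcp_rot"].round(1),s["finger_gap"])
```

```text
[441.  273.5 164.6] [179.5   0.   89.4] 77.0603923562355
```

View pics/w4.png

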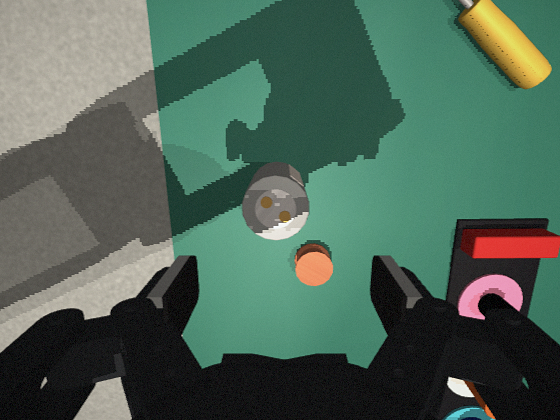

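Run:
```python
from h import *; import pickle
s=pickle.load(open("s4.pkl","rb"))
for n,u,v,z in [("grey",275.5,207,76),("greyL",242,207,76),("greyR",309,207,76),("disc",314,265,20),("discT",314,247,15)]: print(n,wray(u,v,z,s).round(1))
print(ray("top",183,239,20))
```

```text
grey [434.1 276.6  76. ]
greyL [409.6 276.9  76. ]
greyR [458.7 276.2  76. ]
disc [468.7 203.1  20. ]
discT [468.9 219.6  15. ]
[467.94006714 199.58376344  20.        ]
```

play_rows(deltas=[[[0.002,-0.005,0.02],[0.008,0,0],0.05],[[0,0,0.03],[0,0,0],0.05],[[0,0,0.0],[0,0,0],0.05],[[0,0,0],[0,0,0],0.05]])

```text
time: 22.58
tool_pos: [437.0, 273.6, 110.3]
tcp_rot: [-179.8, 0.1, 89.2]
ft_force: [0.1, 0.5, -0.2]
finger_gap: 80.9
```

play_rows(deltas=[[[0.002,-0.002,0.015],[0,0,0],0.05],[[0,0,0.025],[0,0,0],0.05],[[0,0,0.02],[0,0,0],0.05],[[0,0,0],[0,0,0],0.05],[[0,0,0],[0,0,0],0.05]])

```text
time: 23.2
tool_pos: [436.5, 277.0, 50.1]
tcp_rot: [179.9, -0.0, 89.1]
ft_force: [0.6, -0.2, 0.1]
finger_gap: 81.2
```

play_rows(deltas=[[[-0.0005,-0.001,0.01],[0,0,-0.01],0.05],[[0,0,0],[0,0,0],0.05],[[0,0,0.0],[0,0,0],1],[[0,0,0.0],[0,0,0],1],[[0,0,0.0],[0,0,0],1],[[0,0,0.0],[0,0,0],1],[[0,0,0.0],[0,0,0],1],[[0,0,0.0],[0,0,0],1]], force=50)

```text
time: 24.2
tool_pos: [436.8, 277.3, 41.8]
tcp_rot: [179.8, -0.1, 89.8]
ft_force: [-0.0, -0.2, -0.7]
finger_gap: 48.8
```

play_rows(deltas=[[[0,0,-0.03],[0,0,0],1],[[0,0,-0.04],[0,0,0],1],[[-0.02,0.01,-0.025],[0,0,0],1],[[-0.04,0.022,-0.005],[0,0,0],1],[[-0.048,0.027,0],[0,0,0],1],[[-0.05,0.028,0],[0,0,0],1],[[-0.05,0.028,0],[0,0,0],1],[[-0.05,0.028,0],[0,0,0],1]])

```text
time: 25.2
tool_pos: [580.2, 14.5, 143.9]
tcp_rot: [179.8, -0.1, 90.2]
ft_force: [0.2, -0.1, -2.4]
finger_gap: 49.1
```

play_rows(deltas=[[[-0.05,0.028,0],[0,0,0],1],[[-0.04,0.022,0],[0,0,0],1],[[-0.02,0.01,0],[0,0,0],1],[[0,0,0],[0,0,0],1],[[0,0,0],[0,0,0],1],[[0,0,0],[0,0,0],1]])

```text
time: 25.95
tool_pos: [641.5, -102.4, 141.3]
tcp_rot: [-180.0, -0.1, 89.9]
ft_force: [0.7, 0.3, -2.5]
finger_gap: 48.9
```

play_rows(deltas=[[[-0.002,0.006,0.02],[0,0,0],1],[[0,0,0.035],[0,0,0],1],[[0,0,0.015],[0,0,0],1],[[0,0,0],[0,0,0],1],[[0,0,0],[0,0,0],1]])

```text
time: 26.58
tool_pos: [647.9, -101.4, 67.6]
tcp_rot: [-180.0, -0.2, 90.2]
ft_force: [-1.0, 0.3, -1.5]
finger_gap: 48.9
```

play_rows(deltas=[[[-0.004,0.002,0.007],[0,0,0],1],[[0,0,0.004],[0,0,0],1],[[0,0,0],[0,0,0],1],[[0,0,0],[0,0,0],1]])

```text
time: 27.08
tool_pos: [652.0, -106.3, 58.9]
tcp_rot: [179.8, -0.1, 90.1]
ft_force: [-0.4, -0.5, -1.9]
finger_gap: 48.7
```

play_rows(deltas=[[[0,-0.0005,0.006],[0,0,0],1],[[0,0,0],[0,0,0],1],[[0,0,0],[0,0,0],1]])

```text
time: 27.45
tool_pos: [651.6, -106.3, 52.7]
tcp_rot: [179.7, -0.1, 90.1]
ft_force: [-0.3, 0.0, -2.5]
finger_gap: 48.8
```

play_rows(deltas=[[[0.0005,-0.0005,0.0035],[0.003,0,0],1],[[0,0,0],[0,0,0],1],[[0,0,0],[0,0,0],1]])

```text
time: 27.82
tool_pos: [651.2, -105.7, 49.1]
tcp_rot: [179.9, -0.1, 90.1]
ft_force: [0.0, 0.3, -1.5]
finger_gap: 48.8
```

Force falling: on the pad. Release, rise, and back off to the side to look.

play_rows(deltas=[[[0,0,0.0005],[0,0,0],1],[[0,0,0],[0,0,0],0.35],[[0,0,0],[0,0,0],0.25],[[0,0,0],[0,0,0],0.15],[[0,0,0],[0,0,0],0.05],[[0,0,0],[0,0,0],0.05],[[0,0,-0.03],[0,0,0],0.05],[[0,0,-0.05],[0,0,0],0.05]])

```text
time: 28.82
tool_pos: [647.8, -105.1, 125.1]
tcp_rot: [-179.6, -0.2, 90.1]
ft_force: [0.2, -0.5, 0.1]
finger_gap: 81.0
```

play_rows(deltas=[[[0,0,-0.05],[0,0,0],0.05],[[-0.03,-0.04,-0.03],[0,0,0],0.05],[[-0.05,-0.05,0],[0,0,0],0.05],[[-0.05,-0.05,0],[0,0,0],0.05],[[-0.05,-0.05,0],[0,0,0],0.05],[[-0.04,-0.03,0],[0,0,0],0.05],[[0,0,0],[0,0,0],0.05],[[0,0,0],[0,0,0],0.05]])

```text
time: 29.82
tool_pos: [443.1, -315.5, 214.5]
tcp_rot: [179.7, 0.2, 90.2]
ft_force: [-0.4, -0.1, 0.2]
finger_gap: 81.3
```

Run:
```python
from h import *
im=eyes.snapshot("top")[:,:,::-1]; si=eyes.snapshot("side")[:,:,::-1]
cv2.imwrite("pics/fin_top.png",im)
a=cv2.resize(im[125:190,160:380],(792,234),interpolation=cv2.INTER_CUBIC)
b=cv2.resize(si[130:290,100:350],(560,358),interpolation=cv2.INTER_CUBIC); b=cv2.copyMakeBorder(b,0,0,0,232,cv2.BORDER_CONSTANT)
cv2.imwrite("pics/fin.png",np.vstack([a,b])); print(r.sense()["tool_pos"])
```

```text
[ 443.56030527 -314.96532096  214.36475344]
```

View pics/fin.png

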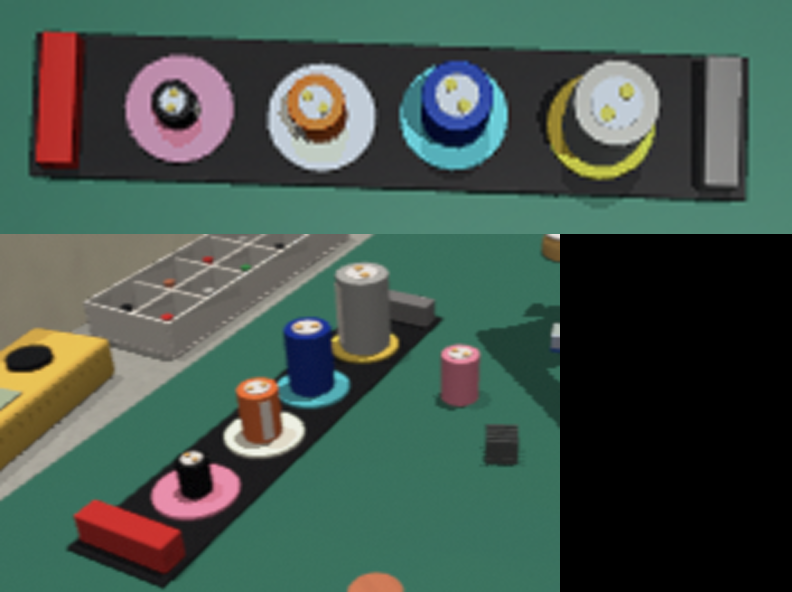

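Run:
```python
from h import *
P=dict(black=(654.6,151.5),orange=(652,64.6),blue=(655,-16.3),grey=(651.9,-106.6))
for n,u,v,z in [("black",176,103,37),("orange",316.5,104,52),("blue",457.5,91.5,67),("grey",617,103,83)]:
    p=ray("top",160+u/3.6-.4,125+v/3.6-.4,z); print(n,p.round(1),(p[:2]-P[n]).round(1))
print(r.hand_in())
```

```text
black [652.1 149.2  37. ] [-2.5 -2.3]
orange [651.  65.  52.] [-1.   0.4]
blue [657.7 -16.9  67. ] [ 2.7 -0.6]
grey [ 650.5 -107.3   83. ] [-1.4 -0.7]
the job is handed in; nothing more can be done
None
```

All four capacitors stand upright and released on their pads, in height order from the red stop: black on pink, orange on white, blue on cyan, grey on yellow. I then moved the arm clear and handed the job in at about 30 s; handing in gives no verdict.

My last check, from the top camera, put each capacitor within about 3.5 mm of its pad's centre (12 mm is allowed). Black was the furthest off, at (-2.5, -2.3) mm. The side view showed all four upright and none was tipped over. The force readings taken after each step stayed within 2.5 N on every axis, and no check failed or disagreed.

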